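# Log a colony on the tally unit

## Robot

A 6-joint arm with a two-finger parallel gripper is mounted at the origin on the work surface. World frame = base frame: x ahead of the robot, y to its left, z up, the work surface at z = 0. Lengths are in m, angles in rad, forces in N, time in s.
With the tool pointing down it reaches from about 0.35 to 0.975 m from the base axis. Payload 4.9 kg.
Tool frame: the origin (TCP) lies at the very end of the fingers, on their centre line; the grasp point (between the pads) lies 19 mm behind it (manip.grip_depth is the distance from the TCP to the grasp point, in m); z points along the fingers, x is the direction in which the jaws open and shut, and the axes are right-handed (so a half turn about z gives the same grasp; the last joint's range is limited). The gripper opens to 85 mm and grips with 20 to 120 N. Pads are 22 mm wide; open, the fingers measure 114 mm over their backs; the gripper's body (76 mm by 85 mm) begins 54 mm behind the grasp point. The pads swing forward as they close: fully open they stand 13 mm farther back than shut.
Start: joints at [1.074, 0.053, 1.613, -0, 1.476, -0.119], TCP at [0.231, 0.581, 0.231] pointing down, gripper open.
Joint ranges: [-3.01, 3.01], [-1.01, 2.22], [0.06, 2.58], [-1.02, 4.17], [0.09, 2.62], [-3.14, 3.14]. Speed limits (rad/s): [2.57, 2.57, 3.14, 3.14, 3.14, 3.14].

## Interface

Orientations are given as a unit quaternion [w, x, y, z].
In Python, from plant import manip gives the robot as it stands. The module is installed in compiled form; this text tells all that it offers.
- The arm moves only by the shell command python3 -m crank 'ROWS' [OPENING]. ROWS is JSON, a list of rows, each a list of 4 numbers: the shift along the tool's x, y, z in cm, then the turn about the tool's z in units of 6 degrees (1.0 is 6 degrees). A call has 1 to 10 rows; each row shifts and turns the commanded pose from where the row before left it, along the tool's axes as they then stand; what a row does not reach is not made up. A row lasts 1/12 s, in which the tool goes at most 41.7 mm and 7.16 degrees, less where a joint would pass 70% of its speed; a pose out of reach is approached as far as the arm can. A call with a gripper value outside its range is refused whole. OPENING is the opening, from 0 (shut) to 1 (fully open), set as the call begins (- or left out, the last holds). The fingers move at their own pace and stop on an object; the grip force is fixed at half the most. Time passes only in rows, so rows that do not move let the fingers close. It gives the time, the measured TCP pose, the force and the opening at its end, in the units of the state.
- manip.state(): the state, without advancing time (a new reading comes with each control period).
- manip.grab_frame(name): name is "side" or "top" or "wrist"; returns a dict with "img" (420x560x3 uint8, red, green, blue), "intrinsics" (3x3 intrinsics, pixels), "position" and "orientation" of the camera in the world. Camera axes: x right, y up, looking along -z (the intrinsics and any distortion apply to the point x, -y, -z); pixel columns grow to the right and rows downward; lengths in m; the calibration is good to about 2 mm. A picture is of the moment at which its call begins. There is no depth.
- manip.job_done(): hands the job in, once; it reports no verdict.
The state is a dict: "time": time; "joint_pos": joint angles; "joint_vel": joint speeds; "joint_efforts": joint torques, N m; "tool_pos": TCP position; "tool_rot": TCP orientation; "contact_force": force on the tool from outside, world axes, zero at the start; "ft_torque": the same for the moment, N m; "gripper_width": opening from 0.0 (shut) to 1.0 (fully open).
Only numpy, scipy, OpenCV 4.12 (cv2) and the standard library are available. Lean on these libraries where they do the work, as an engineer would, in place of code of your own. Each camera call takes 0.05 s, during which the arm holds its last target.

## Task

One more colony has been seen in the dish: log it on the tally unit. With the fingertips, gently press the plus-shaped key down and let it come back up, then gently press the plain bar-shaped key down to store the count, and withdraw. Leave the other keys, the sample pot standing among them and everything else on the bench alone.

Things in the scene. Friction and masses are not known exactly. Their poses are not given: they have to be found in the camera images.
- tally_unit: low grey console fixed to the bench, 250 mm (its x, away from the robot) x 290 mm (its y), flat top 35 mm high, display ridge 18 mm higher along the far edge (x over 75 mm). Origin: centre of underside; yaw within 0.3 rad. Six places on top: x = -75, +10 mm by y = -85, 0, +85 mm; five hold keys, one a loose sample pot; which is where varies
- plus_key: the plus key: black square base plate 54 x 54 x 3 mm fixed on the tally unit's top, with a white plastic cap. Seen from above the cap is a plus sign (two crossing arms 42 mm long, 14 mm wide). Origin: centre of the base plate's underside, 35 mm above the bench; axes as the tally unit's, z up
- plus_top (a point): TO BE PRESSED. Centre of the flat top face of the plus key's cap (moves with the cap); 19 mm above the key's origin when up, 54 mm above the bench
- plus_cap (a joint): how far the plus key is pressed straight down, m: 0 = up, 0.008 = bottom of its travel (hard stop). It springs back by itself; the push it takes grows from 0.8 N at the start to 4 N at the bottom; it counts as pressed beyond 0.0045
- bar_key: the bar key: black square base plate 54 x 54 x 3 mm fixed on the tally unit's top, with a white plastic cap. Seen from above the cap is a plain straight bar, 46 mm long, 16 mm wide, lying along the unit's y. Origin: centre of the base plate's underside, 35 mm above the bench; axes as the tally unit's, z up
- bar_top (a point): TO BE PRESSED. Centre of the flat top face of the bar key's cap (moves with the cap); 19 mm above the key's origin when up, 54 mm above the bench
- bar_cap (a joint): how far the bar key is pressed straight down, m: 0 = up, 0.008 = bottom of its travel (hard stop). It springs back by itself; the push it takes grows from 0.8 N at the start to 4 N at the bottom; it counts as pressed beyond 0.0045
- round_key: the round key: black square base plate 54 x 54 x 3 mm fixed on the tally unit's top, with a white plastic cap. Seen from above the cap is a disc 38 mm across. Origin: centre of the base plate's underside, 35 mm above the bench; axes as the tally unit's, z up
- round_top (a point): To be left alone. Centre of the flat top face of the round key's cap (moves with the cap); 19 mm above the key's origin when up, 54 mm above the bench
- round_cap (a joint): how far the round key is pressed straight down, m: 0 = up, 0.008 = bottom of its travel (hard stop). It springs back by itself; the push it takes grows from 0.8 N at the start to 4 N at the bottom; it counts as pressed beyond 0.0045
- square_key: the square key: black square base plate 54 x 54 x 3 mm fixed on the tally unit's top, with a white plastic cap. Seen from above the cap is a square of 35 mm. Origin: centre of the base plate's underside, 35 mm above the bench; axes as the tally unit's, z up
- square_top (a point): To be left alone. Centre of the flat top face of the square key's cap (moves with the cap); 19 mm above the key's origin when up, 54 mm above the bench
- square_cap (a joint): how far the square key is pressed straight down, m: 0 = up, 0.008 = bottom of its travel (hard stop). It springs back by itself; the push it takes grows from 0.8 N at the start to 4 N at the bottom; it counts as pressed beyond 0.0045
- triangle_key: the triangle key: black square base plate 54 x 54 x 3 mm fixed on the tally unit's top, with a white plastic cap. Seen from above the cap is a triangle with 43 mm sides. Origin: centre of the base plate's underside, 35 mm above the bench; axes as the tally unit's, z up
- triangle_top (a point): To be left alone. Centre of the flat top face of the triangle key's cap (moves with the cap); 19 mm above the key's origin when up, 54 mm above the bench
- triangle_cap (a joint): how far the triangle key is pressed straight down, m: 0 = up, 0.008 = bottom of its travel (hard stop). It springs back by itself; the push it takes grows from 0.8 N at the start to 4 N at the bottom; it counts as pressed beyond 0.0045
- pot_mid (a point): bystander, leave alone: sample pot, amber glass with white cap, 33 mm across, 48 mm tall, standing loose in the sixth place of the tally unit, among the keys; this point is its centre, half-way up
- dish_mid (a point): bystander, leave alone: closed clear culture dish, 90 mm across, 16 mm high, on the bench to the left of the tally unit; this point is its centre
- marker_mid (a point): bystander, leave alone: marker pen, white with black cap, about 133 mm long, 18 mm thick, lying on the bench to the right of the tally unit; this point is near its middle, 9 mm above its underside
- bottle_mid (a point): bystander, leave alone: white wash bottle with blue cap and spout, 66 mm across, 190 mm tall, right part of the bench; this point is on its axis 70 mm up
- dark_dish_mid (a point): bystander, leave alone: closed black dish, 90 mm across, 14 mm high, left part of the bench; this point is its centre
- tweezers_mid (a point): bystander, leave alone: steel tweezers, 110 mm long, lying on the right part of the bench; this point is their middle

How it is judged:
On the way, in this order (a step that is already met when the one before it is completed fails the run):
1. the plus key is pressed down by the fingers (value of joint plus_cap above 0.0045 m and contact force between the fingers and plus_key above 0.5 N), for 0.05 s.
2. the plus key is back up (value of joint plus_cap below 0.0015 m), for 0.05 s.
3. the bar key is pressed down by the fingers (value of joint bar_cap above 0.0045 m and contact force between the fingers and bar_key above 0.5 N), for 0.05 s.
At the end, for the whole second after the job is handed in: the plus key was pressed (more than 4.5 mm of its 8 mm) and came back up, then the bar key was pressed likewise; at the end all five keys are up (within 1.5 mm) and every bystander is within 10 mm of where it began (value of joint each of plus_cap, bar_cap, round_cap, square_cap, triangle_cap below 0.0015 m and distance of each of pot_mid, dish_mid, marker_mid, bottle_mid, dark_dish_mid, tweezers_mid from where it was at the start of the episode below 0.01 m); the robot touches nothing.
It fails at once if the round, square or triangle key is pushed (more than 2 mm, or with more than 2 N) (value of joint any of round_cap, square_cap, triangle_cap above 0.002 m or contact force between the fingers and round_key above 2 N or contact force between the fingers and square_key above 2 N or contact force between the fingers and triangle_key above 2 N).
It fails at once if the plus or bar key is pressed roughly (more than 20 N) (contact force between the fingers and plus_key above 20 N or contact force between the fingers and bar_key above 20 N).
It fails at once if the plus and bar keys are pushed down together (value of joint each of plus_cap, bar_cap above 0.003 m).
It fails at once if a bystander is shifted by more than 10 mm, tipped or lifted (distance of any of pot_mid, dish_mid, marker_mid, bottle_mid, dark_dish_mid, tweezers_mid from where it was at the start of the episode above 0.01 m).
It also fails if it takes over 40 s, if anything falls off the work surface, if the arm or the gripper's body presses on something with over 40 N, if the wrist force passes 120 N, or if a joint passes its speed limit or range.

## Working session

There is one attempt and no reset: what is moved stays moved. The work goes in short steps, Python scripts to look and compute and a shell command to move; the robot and the scene stay as the last step left them, time stands still between calls to the robot, and variables do not carry over. Pictures are saved under pics/ and viewed, and the job is handed in when it is done.

```bash
mkdir -p pics; python3 - <<'E'
from plant import manip
import cv2
for n in ("top","side"):
    f=manip.grab_frame(n); cv2.imwrite(f"pics/{n}0.png",f["img"][:,:,::-1]); print(n,f["intrinsics"],f["position"],f["orientation"],[k for k in f])
s=manip.state(); print(s)
E
```

```text
top [[487.57471543   0.         284.52967548]
 [  0.         487.57471543 194.63529001]
 [  0.           0.           1.        ]] [0.38078718 0.01710366 1.42673064] [ 0.71377357  0.04033441 -0.04413424 -0.69781988] ['img', 'intrinsics', 'position', 'orientation']
side [[440.76857077   0.         282.08091136]
 [  0.         440.76857077 210.08457517]
 [  0.           0.           1.        ]] [-9.96067603e-04 -7.54296698e-01  1.00144408e+00] [ 0.88507594  0.36406697 -0.10736274 -0.26938644] ['img', 'intrinsics', 'position', 'orientation']
{'time': 0.1, 'joint_pos': array([ 1.07401947e+00,  5.33157843e-02,  1.61418889e+00, -1.87124680e-05,
        1.47599733e+00, -1.19010071e-01]), 'joint_vel': array([-9.02138957e-05, -4.92904459e-04, -4.60400926e-03,  9.27913602e-04,
        1.19196358e-04,  4.41493235e-04]), 'joint_efforts': array([ 5.88979965e-04, -3.94901454e+01, -3.71362996e+01, -1.06359441e-04,
        3.92111324e-03,  4.10888561e-05]), 'tool_pos': array([0.23026174, 0.58041639, 0.23015126]), 'tool_rot': array([ 4.47007391e-04,  8.27297628e-01,  5.61763049e-01, -8.43611332e-04]), 'contact_force': array([-0.28378276, -0.22741172,  0.14000726]), 'ft_torque': array([-0.02529519,  0.0507284 , -0.02393428]), 'gripper_width': 0.9962283465797382}
```

View pics/top0.png

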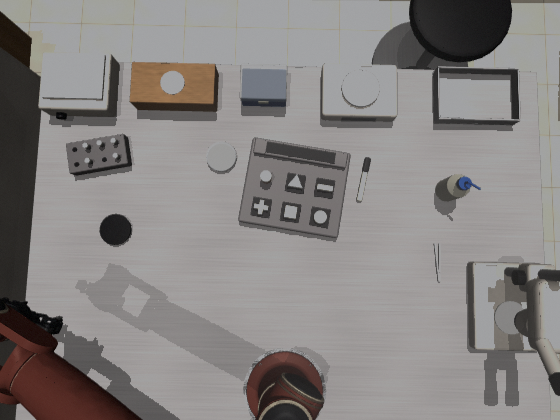

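View pics/side0.png

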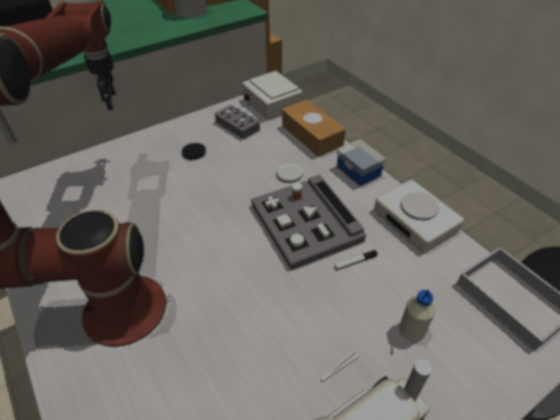

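The top view shows the plus key near-left at (261,207) and the bar key far-right at (324,188). The pot is far-left at (265,176), the triangle is at (295,182), the square at (290,212) and the round key at (320,216). The side view agrees with this layout. Next I'll measure the caps.

```bash
cat > h.py <<'E'
from plant import manip
import cv2, numpy as np
from scipy.spatial.transform import Rotation as R
def ray(f,uv):
    K=f["intrinsics"]; q=f["orientation"]; d=np.linalg.inv(K)@[uv[0],uv[1],1.]
    return np.array(f["position"]), R.from_quat([q[1],q[2],q[3],q[0]]).apply([d[0],-d[1],-d[2]])
def cast(f,uv,z):
    p,d=ray(f,uv); return p+d*(z-p[2])/d[2]
def blobs(f,roi,thr,amin,amax):
    x0,y0,x1,y1=roi; im=f["img"][y0:y1,x0:x1]
    g=im.min(axis=2); n,l,st,c=cv2.connectedComponentsWithStats((g>thr).astype(np.uint8))
    out=[]
    for i in range(1,n):
        if amin<st[i,4]<amax:
            w=(l==i)
            out.append((c[i][0]+x0,c[i][1]+y0,st[i,4]))
    return out
E
python3 - <<'E'
from h import *
for n,roi,big in (("top",(225,125,370,250),(190,90,410,290)),("side",(245,170,370,270),(240,160,390,290))):
    f=manip.grab_frame(n)
    x0,y0,x1,y1=big; cv2.imwrite(f"pics/{n}z.png",cv2.resize(f["img"][y0:y1,x0:x1,::-1],None,fx=3.5 if n=="top" else 4,fy=3.5 if n=="top" else 4,interpolation=cv2.INTER_CUBIC)[:600,:800])
    for thr in (130,165):
        for b in blobs(f,roi,thr,25,600): print(n,thr,np.round(b,1),cast(f,b[:2],.054).round(4))
E
```

```text
top 130 [265.3 175.1 104. ] [0.6005 0.0675 0.054 ]
top 130 [295.1 182.2  90. ] [ 0.5821 -0.0178  0.054 ]
top 130 [324.7 187.   76. ] [ 0.5702 -0.1021  0.054 ]
top 130 [260.6 206.5 102. ] [0.5105 0.0785 0.054 ]
top 130 [290.1 211.4 134. ] [ 0.4985 -0.0054  0.054 ]
top 130 [320.  216.4 127. ] [ 0.4862 -0.0898  0.054 ]
side 130 [271.9 200.5  47. ] [0.5098 0.0786 0.054 ]
side 130 [309.  209.6  45. ] [ 0.5815 -0.0176  0.054 ]
side 130 [283.6 218.7  77. ] [ 0.497  -0.0059  0.054 ]
side 130 [322.8 228.5  42. ] [ 0.5691 -0.1021  0.054 ]
side 130 [296.7 238.1  83. ] [ 0.4854 -0.0899  0.054 ]
side 130 [360.3 266.3 131. ] [ 0.569  -0.2669  0.054 ]
```

View pics/topz.png

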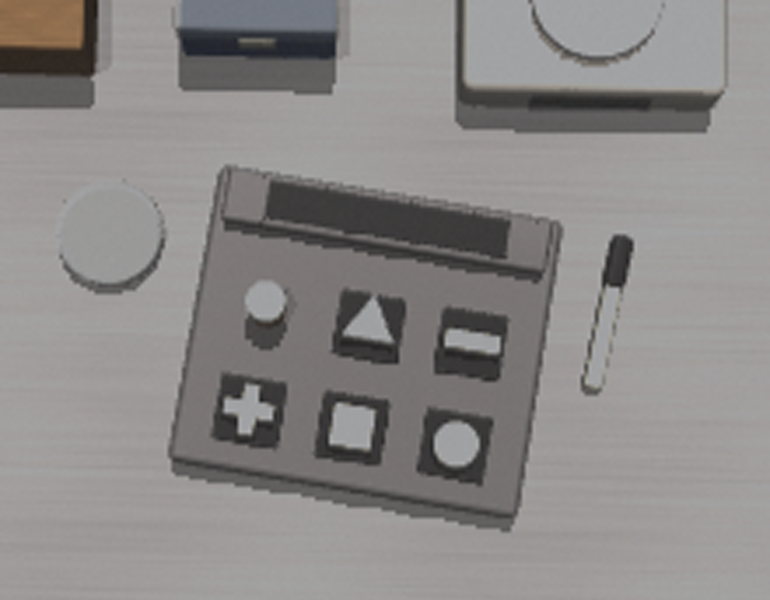

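View pics/sidez.png

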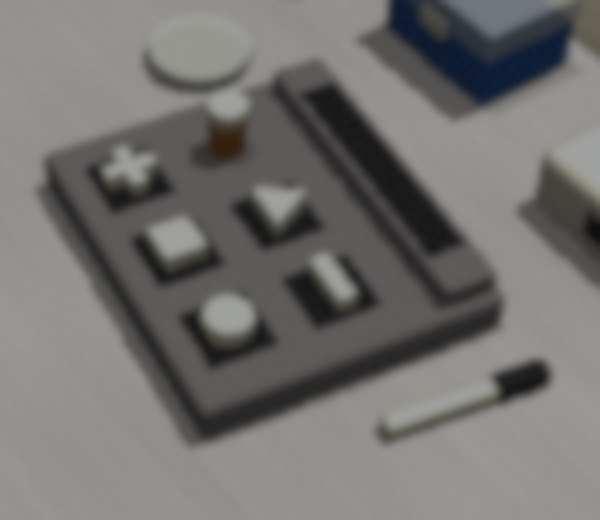

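Both views agree to about 1 mm: plus_top is at (0.510, 0.0785) and bar_top at (0.570, -0.102), with unit yaw about -0.143. I'll shut the fingers and turn so that tool x lies along the unit's y.

```bash
python3 -m crank '[[0,0,0,-0.75],[0,0,0,-0.75],[0,0,0,-0.75],[-1.5,1.15,0,0],[-3,2.3,0,0],[-3,2.3,0,0],[-3,2.3,0,0],[-3,2.3,0,0],[-3,2.3,0,0],[-3,2.3,0,0]]' 0
cat >> h.py <<'E'
def go(t):
    s=manip.state(); q=s["tool_rot"]; r=R.from_quat([q[1],q[2],q[3],q[0]])
    print("t",s["time"],"pos",s["tool_pos"].round(4),"F",s["contact_force"].round(2),"w",round(s["gripper_width"],3))
    print("tool x",r.as_matrix()[:,0].round(3),"z",r.as_matrix()[:,2].round(3),"shift cm",(100*r.inv().apply(np.array(t)-s["tool_pos"])).round(2))
E
python3 -c "
from h import *
go([.510,.0785,.09])"
```

```text
time: 1.03
tool_pos: [0.3513, 0.365, 0.2312]
tool_rot: [0.0, 0.755, 0.655, 0.0]
contact_force: [0.2, 0.5, -0.7]
gripper_width: 0.002
t 1.0333 pos [0.3513 0.365  0.2312] F [ 0.24  0.53 -0.69] w 0.002
tool x [ 0.141  0.99  -0.   ] z [ 0. -0. -1.] shift cm [-26.13  19.76  14.12]
```

```bash
python3 -m crank '[[-3,2.3,0,0],[-3,2.3,0,0],[-3,2.3,0,0],[-3,2.3,0,0],[-3,2.3,0,0],[-3,2.3,0,0],[-3,2.3,0,0],[-2.5,1.8,0,0],[-1.5,1.0,0,0],[0,0,0,0]]'
python3 -c "
from h import *
go([.510,.0785,.075])"
```

```text
time: 1.87
tool_pos: [0.5036, 0.0894, 0.2311]
tool_rot: [0.0, 0.757, 0.653, -0.0]
contact_force: [-0.3, 0.1, -0.1]
gripper_width: 0.007
t 1.8667 pos [0.5036 0.0894 0.2311] F [-0.28  0.07 -0.12] w 0.007
tool x [ 0.146  0.989 -0.001] z [-0.    -0.001 -1.   ] shift cm [-0.97  0.79 15.61]
```

```bash
python3 -m crank '[[-0.5,0.4,1,0],[-0.5,0.4,2.5,0],[0,0,3,0],[0,0,3,0],[0,0,2.5,0],[0,0,1.5,0],[0,0,1,0],[0,0,0.5,0],[0,0,0,0],[0,0,0,0]]'
python3 -c "
from h import *
go([.510,.0785,.054])
for n in ('top','side','wrist'):
    f=manip.grab_frame(n); im=f['img'][:,:,::-1]
    if n!='wrist':
        im=cv2.resize(im[150:270,220:380],None,fx=4,fy=4,interpolation=cv2.INTER_CUBIC)
    cv2.imwrite(f'pics/{n}1.png',im)
"
```

```text
time: 2.7
tool_pos: [0.5096, 0.0818, 0.082]
tool_rot: [0.0, 0.755, 0.655, 0.0]
contact_force: [1.5, -0.5, -0.2]
gripper_width: -0.002
t 2.7 pos [0.5096 0.0818 0.082 ] F [ 1.54 -0.49 -0.24] w -0.002
tool x [0.141 0.99  0.   ] z [ 0.001  0.    -1.   ] shift cm [-0.32  0.09  2.8 ]
```

View pics/side1.png

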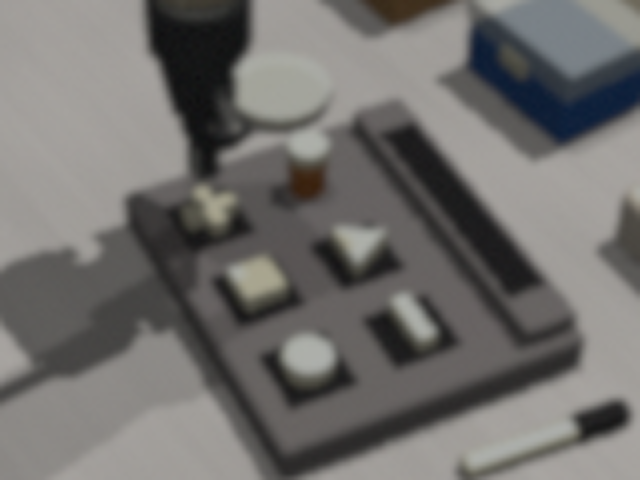

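View pics/wrist1.png

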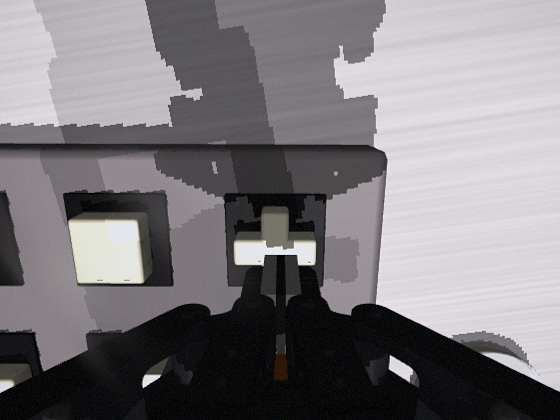

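The side and wrist views show the shut tips above the plus cap. In the wrist view the tips are at x≈280 and the plus at x≈276, about 3 mm off along tool x. Everything nearby is clear.

```bash
python3 -m crank '[[-0.3,0.1,0.4,0],[0,0,0.6,0],[0,0,0.6,0],[0,0,0.4,0],[0,0,0.2,0],[0,0,0,0],[0,0,0,0]]'
python3 -c "
from h import *
go([.510,.0785,.048])"
```

```text
time: 3.43
tool_pos: [0.5095, 0.0783, 0.059]
tool_rot: [-0.0, 0.756, 0.655, -0.0]
contact_force: [-0.2, 0.8, -0.1]
gripper_width: -0.004
t 3.4333 pos [0.5095 0.0783 0.059 ] F [-0.22  0.8  -0.14] w -0.004
tool x [ 0.142  0.99  -0.   ] z [-0.001 -0.    -1.   ] shift cm [0.03 0.05 1.1 ]
```

```bash
python3 -m crank '[[0,0,0.3,0],[0,0,0.3,0],[0,0,0.2,0],[0,0,0.2,0],[0,0,0.1,0],[0,0,0,0],[0,0,0,0]]'
python3 -c "
from h import *
go([.510,.0785,.048])"
```

```text
time: 4.02
tool_pos: [0.51, 0.0783, 0.0487]
tool_rot: [0.0, 0.756, 0.655, 0.0]
contact_force: [-0.0, -0.4, 3.2]
gripper_width: 0.002
t 4.0167 pos [0.51   0.0783 0.0487] F [-0.04 -0.44  3.16] w 0.002
tool x [0.142 0.99  0.   ] z [ 0.001  0.    -1.   ] shift cm [ 0.02 -0.    0.07]
```

The 3.2 N reading implies about 6 mm pressed, and the pose says 5.3 mm. I'll add 1 mm for margin, hold, then lift.

```bash
python3 -m crank '[[0,0,0.1,0],[0,0,0,0],[0,0,0,0]]'; python3 -m crank '[[0,0,-0.4,0],[0,0,-1,0],[0,0,-2,0],[0,0,-2.5,0],[0,0,-2.5,0],[0,0,-1.5,0],[0,0,0,0],[0,0,0,0]]'
python3 -c "
from h import *
go([.5697,-.102,.13])
f=manip.grab_frame('side'); im=f['img'][:,:,::-1]
cv2.imwrite('pics/side2.png',cv2.resize(im[130:270,220:380],None,fx=4,fy=4,interpolation=cv2.INTER_CUBIC))
"
```

```text
time: 4.27
tool_pos: [0.51, 0.0783, 0.0476]
tool_rot: [0.0, 0.756, 0.655, 0.0]
contact_force: [0.8, 0.5, 3.0]
gripper_width: -0.001
time: 4.93
tool_pos: [0.5097, 0.0783, 0.147]
tool_rot: [0.0, 0.756, 0.655, 0.0]
contact_force: [0.5, -0.7, -1.2]
gripper_width: 0.002
t 4.9333 pos [0.5097 0.0783 0.147 ] F [ 0.5  -0.72 -1.16] w 0.002
tool x [0.142 0.99  0.   ] z [ 0.001 -0.    -1.   ] shift cm [-17.     8.49   1.71]
```

View pics/side2.png

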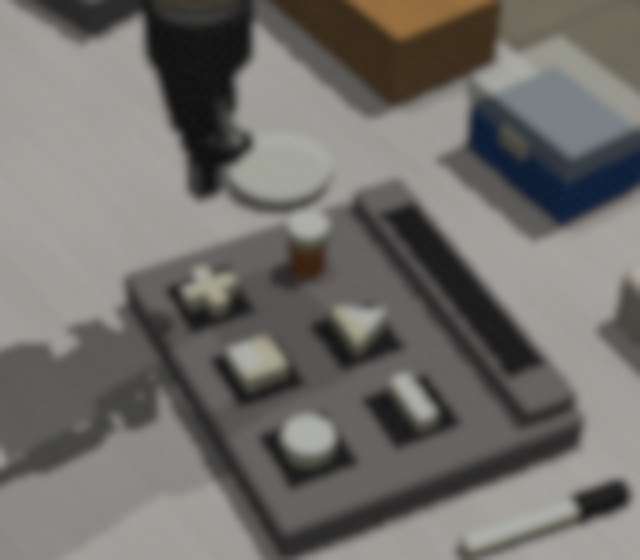

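The plus key is back up at (208,288) in this crop, and the pot hasn't moved. Now to the bar key.

```bash
python3 -m crank '[[-1.5,0.75,0,0],[-3,1.5,0,0],[-3,1.5,0,0],[-3,1.5,0,0],[-3,1.5,0,0],[-2,1,0,0],[-1.5,0.75,0,0],[0,0,0,0],[0,0,0,0]]'
python3 -c "
from h import *
go([.5697,-.102,.06])"
```

```text
time: 5.73
tool_pos: [0.5688, -0.102, 0.1446]
tool_rot: [-0.002, 0.756, 0.655, -0.001]
contact_force: [-0.5, 0.1, 0.3]
gripper_width: -0.002
t 5.7333 pos [ 0.5688 -0.102   0.1446] F [-0.51  0.08  0.27] w -0.002
tool x [0.143 0.99  0.001] z [-0.003  0.002 -1.   ] shift cm [-0.    0.12  8.46]
```

```bash
python3 -m crank '[[0,0.1,1,0],[0,0,2,0],[0,0,2,0],[0,0,1.5,0],[0,0,1,0],[0,0,0.5,0],[0,0,0.3,0],[0,0,0,0],[0,0,0,0]]'
python3 -c "
from h import *
go([.5697,-.102,.0475])
for n in ('side','wrist'):
    f=manip.grab_frame(n); im=f['img'][:,:,::-1]
    if n!='wrist':
        im=cv2.resize(im[130:270,220:380],None,fx=4,fy=4,interpolation=cv2.INTER_CUBIC)
    cv2.imwrite(f'pics/{n}3.png',im)
"
```

```text
time: 6.48
tool_pos: [0.5713, -0.1021, 0.0641]
tool_rot: [0.001, 0.755, 0.655, 0.0]
contact_force: [0.1, -0.3, 0.6]
gripper_width: 0.002
t 6.4833 pos [ 0.5713 -0.1021  0.0641] F [ 0.15 -0.28  0.62] w 0.002
tool x [ 0.141  0.99  -0.   ] z [ 0.001 -0.    -1.   ] shift cm [-0.01 -0.16  1.66]
```

View pics/side3.png

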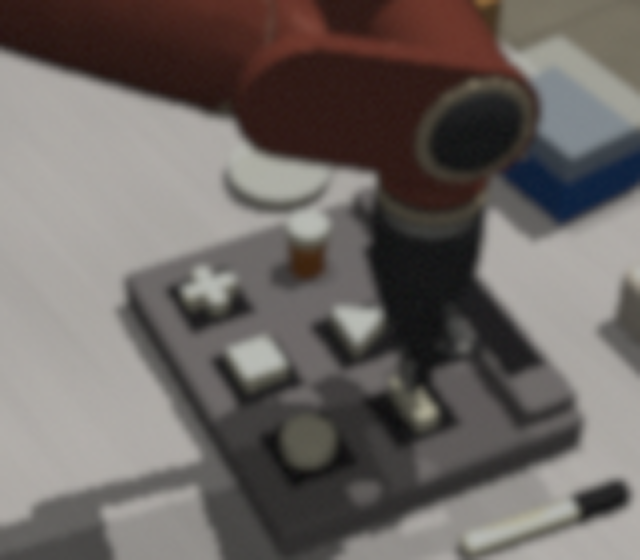

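View pics/wrist3.png

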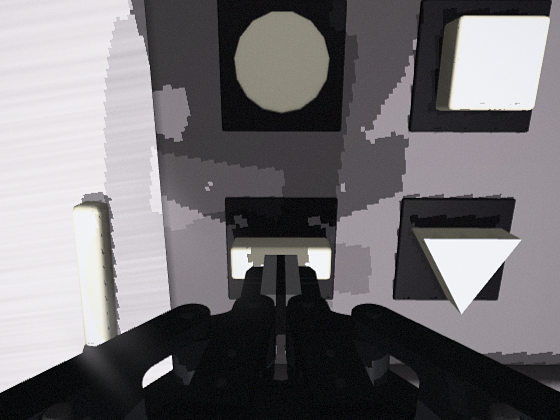

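The tips are centred over the bar cap (around x≈280 in the wrist view) and clear of the neighbouring keys. I'll press after a 1.5 mm shift.

```bash
python3 -m crank '[[0,-0.15,0.2,0],[0,0,0.4,0],[0,0,0.3,0],[0,0,0.3,0],[0,0,0.2,0],[0,0,0.2,0],[0,0,0,0],[0,0,0,0]]'
python3 -c "
from h import *
go([.5697,-.102,.0475])"
```

```text
time: 7.25
tool_pos: [0.5692, -0.102, 0.0475]
tool_rot: [-0.0, 0.756, 0.655, -0.0]
contact_force: [-0.4, -0.2, 3.5]
gripper_width: 0.0
t 7.25 pos [ 0.5692 -0.102   0.0475] F [-0.37 -0.2   3.55] w 0.0
tool x [ 0.142  0.99  -0.   ] z [-0. -0. -1.] shift cm [0.01 0.05 0.  ]
```

The bar is down about 6.5 mm at 3.5 N. I'll withdraw straight up.

```bash
python3 -m crank '[[0,0,0,0],[0,0,-0.4,0],[0,0,-1,0],[0,0,-2,0],[0,0,-2.5,0],[0,0,-2.5,0],[0,0,-2,0],[0,0,-1,0],[0,0,0,0],[0,0,0,0]]'
python3 -c "
from h import *
go([.5697,-.102,.16])
f=manip.grab_frame('side'); im=f['img'][:,:,::-1]
cv2.imwrite('pics/side4.png',cv2.resize(im[110:330,190:430],None,fx=2.7,fy=2.7,interpolation=cv2.INTER_CUBIC))
for b in blobs(f,(245,170,370,270),130,25,600): print(np.round(b,1),cast(f,b[:2],.054).round(4))
"
```

```text
time: 8.08
tool_pos: [0.5691, -0.1019, 0.1613]
tool_rot: [0.0, 0.756, 0.655, 0.0]
contact_force: [-0.5, -0.0, -0.3]
gripper_width: -0.004
t 8.0833 pos [ 0.5691 -0.1019  0.1613] F [-0.51 -0.03 -0.27] w -0.004
tool x [0.142 0.99  0.   ] z [ 0. -0. -1.] shift cm [0.   0.06 0.13]
[271.9 200.6  68. ] [0.5097 0.0784 0.054 ]
[309.1 209.4  70. ] [ 0.5821 -0.0169  0.054 ]
[283.7 218.6  99. ] [ 0.4974 -0.0058  0.054 ]
[322.3 227.9  41. ] [ 0.5693 -0.0994  0.054 ]
[251.7 263.5 174. ] [ 0.3327 -0.0959  0.054 ]
[359.8 266.2 145. ] [ 0.5685 -0.2658  0.054 ]
```

View pics/side4.png

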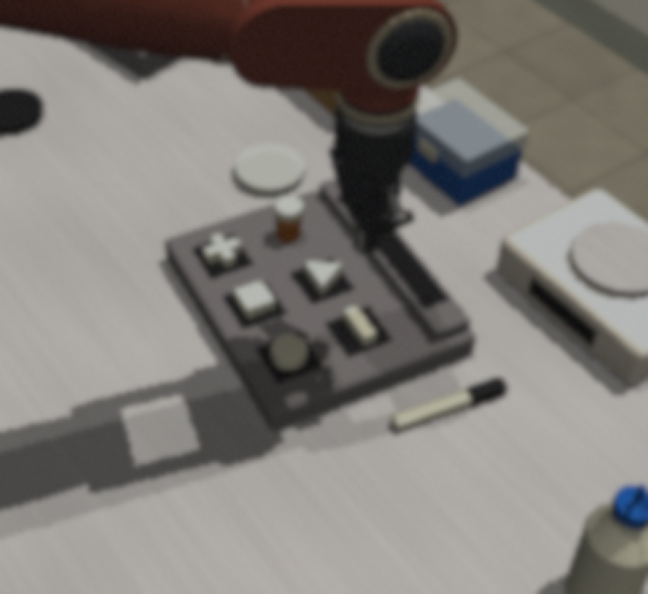

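The tips are clear of the unit. The caps are up and the pot, dish and marker are where they were. The small shift of the bar blob comes from the arm's shadow, because a key still down would move down in the image and this one moved up. Handing in.

```bash
python3 -c "
from plant import manip
manip.job_done(); print(manip.state()['contact_force'])"
```

```text
the job is handed in; nothing more can be done
the job is handed in; nothing more can be done
```

I pressed the plus key with the shut fingertips and let it come back up, then pressed the bar key and withdrew. The job was handed in at about 8 s of the 40 s allowed; no verdict is reported.

- **Plus key:** it went down about 6.4 mm by the tool position, at about 3 N. The side picture afterwards showed it back up.
- **Bar key:** it went down about 6.5 mm, at 3.5 N.
- **Last checks:** after withdrawing to z = 0.161 m the force reading was near zero. In the side view all five caps looked up. The plus, square and triangle caps and the marker were within about 1 mm of where I first measured them.
- **One disagreement:** the bar cap's blob was 2.7 mm off in y. The arm's shadow probably caused this, because a key still down would have shifted the opposite way in the image.
- **Not fully checked:** the round cap was in shadow and the blob check missed it. I judged it, the pot and the culture dish by eye only. I did not re-check the bottle, black dish or tweezers; the arm did not go near them at bench height.

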